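Bring the layout camera beside the red railcar and hold its telescopic mast up

ROBOT

A 6-joint arm with a two-finger parallel gripper is mounted at the origin on the work surface. World frame = base frame: x ahead of the robot, y to its left, z up, the work surface at z = 0. Lengths are in m, angles in rad, forces in N, time in s.
With the tool pointing down it reaches from about 0.3 to 0.825 m from the base axis. Payload 5.4 kg.
Tool frame: the origin (TCP) lies at the very end of the fingers, on their centre line; the grasp point (between the pads) lies 19 mm behind it; z points along the fingers, y is the line along which they close (so a half turn about z gives the same grasp; the last joint's range is limited). The gripper opens to 92 mm and grips with 3 to 60 N. Pads are 20 mm wide; open, the fingers measure 128 mm over their backs; the gripper's body (75 mm by 189 mm) begins 69 mm behind the grasp point.
Start: joints at [-1.325, 0.158, 1.597, -0, 1.386, -0.21], TCP at [0.253, -0.516, 0.215] pointing down, gripper open.
Joint ranges: [-2.91, 2.91], [-0.94, 2.29], [0.18, 2.7], [-1.29, 4.43], [0.17, 2.64], [-3, 3]. Speed limits (rad/s): [2.57, 2.57, 3.14, 3.14, 3.14, 3.14].

INTERFACE

Orientations are given as a rotation vector (axis times angle).
In Python, from workcell import bot gives the robot as it stands. Calls block until the motion is done:
- bot.goto(position, orientation): joint-space move of the TCP to a pose.
- bot.line_to(position, rot=None, max_speed=0.15): straight line of the TCP; rot=None keeps the orientation; max_speed is the mean speed in m/s.
- bot.set_joints(angles): joint-space move.
- bot.set_gripper(opening, newtons=None): opening from 0.0 (shut) to 1.0 (fully open); newtons is the grip in N (None keeps the last); returns when the fingers have stopped.
- bot.hold(seconds).
- bot.inverse_kinematics(position, orientation): joint angles nearest the present ones, or None.
- bot.read_camera(name): name is "scene" or "top"; returns a dict with "pixels" (384x512x3 uint8, blue, green, red), "fx", "fy", "cx", "cy" (pixels), "k1" (the pictures are not rectified: a ray, as slopes to the right and down, at radius r is drawn at 1 + k1 r^2 times it, then the intrinsics apply), "R" (3x3) and "t" (3): a world point X has camera coordinates R X + t. Camera axes: x right, y down, z forward; pixel columns grow to the right and rows downward; lengths in m; the calibration is good to about 2 mm. A picture is of the moment at which its call begins. There is no depth.
A pose or a line that the arm cannot do raises bot.MotionError and nothing moves.
- bot.job_done(): hands the job in; it is judged then, once.
Readings, each from a call of its own:
- bot.current_clock(): time.
- bot.current_joints(): joint angles.
- bot.current_joint_vel(): joint speeds.
- bot.current_effort(): joint torques, N m.
- bot.current_ee_pos(): TCP position.
- bot.current_tool_rot(): TCP orientation.
- bot.current_contact_force(): force on the tool from outside, world axes, zero at the start.
- bot.current_ft_torque(): the same for the moment, N m.
- bot.current_opening(): opening from 0.0 (shut) to 1.0 (fully open).
- bot.current_grip_force(): force on a finger pad.
Only numpy, scipy, OpenCV 4.12 (cv2) and the standard library are available. Lean on these libraries where they do the work, as an engineer would, in place of code of your own. Each camera call takes 0.05 s, during which the arm holds its last target. There are 200 camera calls.

TASK

Slide the camera carriage along its track on the model-railway board until the camera mast stands directly opposite the middle of the red railcar, and only then press the carriage's yellow release button all the way down. Next take the blue camera head and pull the telescopic mast straight up, past its first stop to its second stop where it is fully extended, and finish while still holding it up there, with the carriage still opposite the red railcar: the mast springs back down if let go. Leave the railcars and the other things on the table where they are.

Things in the scene. Friction and masses are not known exactly. Their poses are not given: they have to be found in the camera images.
- layout: Model-railway board, 240 (x) x 400 (y) x 18 mm, fixed. Origin: centre of its underside, on the table. y runs along both tracks, x from the slide track to the rails. Aluminium slide track along y at x = -50 mm (40 mm wide, 320 long, top 32 mm above the table); rails at x = +50 mm; beyond x = +73 mm a platform with a low shelter (up to 48 mm high), trees up to 66 mm high near the ends.
- carriage (a joint): Black camera carriage along the slide track, 0 to 0.26 m, growing to board +y. Mast axis at board x = -50 mm, y = value - 0.13 m. About 4 N of friction; stays where left. Its foot is 44 mm wide (y), from 80 mm on the robot's side of the mast to 30 mm beyond it (x), 32 to 56 mm above the table. Push it, or move it by gripping the camera head.
- mast_foot (a point): Point on the mast's axis, on top of the carriage's foot, 56 mm above the table. Axes as the board's.
- release (a joint): The yellow release button, 0 = up to 0.007 m = fully down. It needs about 3 N to move (press with 5 to 6 N) and stays down once pressed. While it is up the mast is latched and cannot be pulled up; the latch is clear from 0.005 m on.
- release_top (a point): Centre of the top of the yellow release button, a disc of 24 mm diameter, 104 mm above the table when up, 97 mm when pressed; it moves straight down. It stands on a black square tower (34 mm, top 90 mm above the table) on the carriage, 50 mm from the mast axis along the board's -x, on the robot's side.
- head_center (a point): Centre of the blue camera head on the mast: a box 30 (x) x 28 (y) x 32 mm (z), lens on its +x face, cannot turn. Mast down: centre 128 mm above the table (head 112 to 144 mm), straight above mast_foot; fully extended: 218 mm. Best gripped from above on its flat y faces, 28 mm apart. Axes as the board's.
- camera_head: The same blue camera head (80 g); origin at the centre of its underside, 16 mm below head_center.
- upper_tube (a joint): Extension of the upper, thin mast section, 0 (down) to 0.045 m (its end stop). It comes out first: 0.045 m is the mast's first stop. Its return spring and the weight need a pull of about 4 N rising to 6 N.
- lower_tube (a joint): Extension of the lower, thicker mast section, 0 (down) to 0.045 m (its end stop). It starts only after the upper section is fully out, when the pull rises to about 10 N; at the end the pull is about 13 N. Both sections fully out, the head 90 mm above its start, is the second stop, a hard stop.
- red_railcar_mid (a point): Middle of the red railcar standing loose on the rails: 20 (x) x 110 (y, along the rails) x 28 mm, the point 14 mm above the rail tops (39 mm above the table). Axes as the board's. It may stand on either half of the board, the blue one on the other.
- blue_railcar_mid (a point): Middle of the blue railcar, same size. Leave alone.
- glue: Glue bottle, 36 mm diameter, 85 mm high, on the table at one side. Leave alone.
- screwdriver: Screwdriver lying on the table. Leave alone.
- parts_tray: White divided parts tray, 100 x 140 x 35 mm. Leave alone.
- mug: Blue mug, 72 mm diameter, 85 mm high. Leave alone.
- green_wagon: Green wagon, 90 mm long, standing on the table. Leave alone.
Things that resemble listed ones, but are neither listed nor needed, are in the scene too. What is meant by the part that bears red_railcar_mid is not brown, pink or turquoise, and is the larger of those in its own colour.

How it is judged:
By the outcome, as a careful person would: the job done as asked, in the order asked, and still so for the second after the job is handed in, while the arm keeps its last pose, push and grip.
It also fails if it takes over 64 s, if anything falls off the work surface, if the arm or the gripper's body presses on something with over 40 N, if the wrist force passes 120 N, or if a joint passes its speed limit or range.

## Working session

There is one attempt and no reset: what is moved stays moved. The work goes in short steps, each a Python script; the robot and the scene stay as the last script left them, time stands still between calls to the robot, and variables do not carry over. Pictures are saved under pics/ and viewed, at most 10 in all, crops included, and the job is handed in when it is done.

```bash
mkdir -p pics; cat > h.py <<'E'
import numpy as np, cv2
from workcell import bot
def ray(c,u,v):
    K=np.array([[c["fx"],0,c["cx"]],[0,c["fy"],c["cy"]],[0,0,1.]])
    s=cv2.undistortPoints(np.array([[[u,v]]],float),K,np.array([c["k1"],0,0,0,0.]))[0,0]
    R=np.array(c["R"]);t=np.array(c["t"]);return -R.T@t,R.T@np.array([s[0],s[1],1])
def at(c,u,v,z):
    o,d=ray(c,u,v);return o+d*(z-o[2])/d[2]
def proj(c,X):
    p=np.array(c["R"])@np.array(X,float)+np.array(c["t"]);s=p[:2]/p[2];s=s*(1+c["k1"]*(s@s))
    return np.array([c["fx"]*s[0]+c["cx"],c["fy"]*s[1]+c["cy"]])
E
python3 - <<'E'
from h import *
for n in("scene","top"):
    c=bot.read_camera(n);cv2.imwrite(f"pics/{n}0.png",c["pixels"])
    print(n,-np.array(c["R"]).T@c["t"],np.array(c["R"])[2],c["fx"],c["k1"])
print(bot.current_clock(),bot.current_tool_rot())
E
```

```text
scene [ 1.0672254  -0.89086993  0.85123207] [-0.40252902  0.69323498 -0.59782576] 436.50455095630514 -0.05067835137990529
top [ 0.46563364 -0.02648924  1.49105718] [ 0.08394819 -0.0046319  -0.99645936] 389.50554660679336 -0.12859093275975209
0.1 [-3.05876931e+00 -7.09385013e-01  4.96921546e-05]
```

View pics/scene0.png

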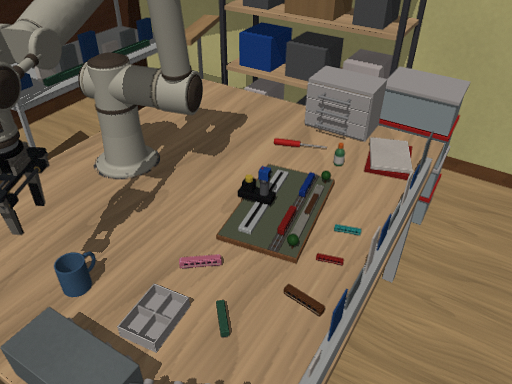

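View pics/top0.png

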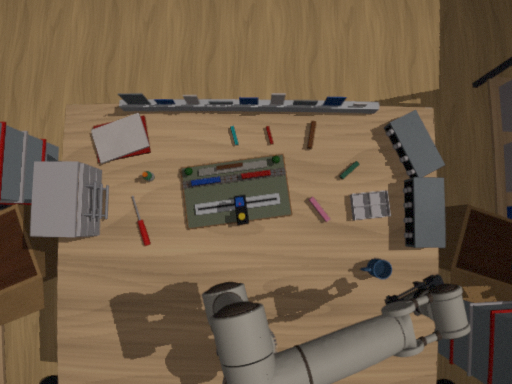

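The top view shows two red cars: the one on the rails at (256,174), and a shorter one loose on the table at (268,135). The one on the rails fits because it is larger and on the board. I'll confirm that in an enlarged crop.

```bash
python3 - <<'E'
from h import *
p=cv2.imread("pics/top0.png")[120:235,170:300]
cv2.imwrite("pics/crop_t.png",cv2.resize(p,None,fx=6,fy=5,interpolation=cv2.INTER_CUBIC)[:, :])
p=cv2.imread("pics/scene0.png")[155:265,210:345]
cv2.imwrite("pics/crop_s.png",cv2.resize(p,None,fx=5,fy=5,interpolation=cv2.INTER_CUBIC))
E
```

```text
(no output)
```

View pics/crop_t.png

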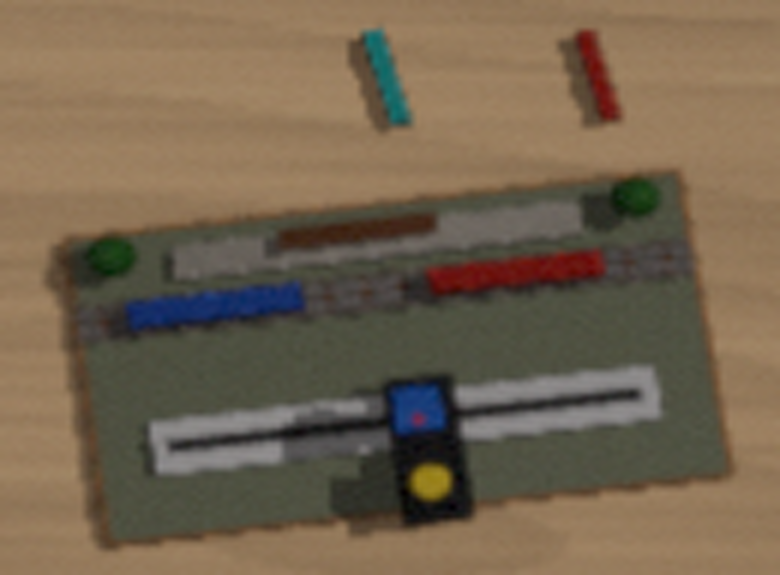

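View pics/crop_s.png

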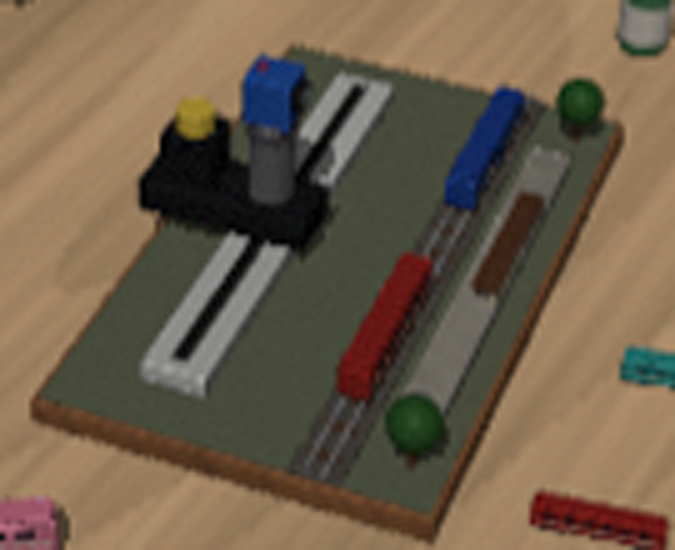

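The crops confirm it. The red railcar on the rails has its top centred at crop (517,272). It is clearly longer than the red one off the board at (598,75). The button is at (431,482), the head top at (418,408), and the track ends are at (154,447) and (659,391).

```bash
python3 - <<'E'
from h import *
c=bot.read_camera("top");s=bot.read_camera("scene")
T=lambda u,v,z:at(c,170+(u+.5)/6-.5,120+(v+.5)/5-.5,z)
S=lambda u,v,z:at(s,210+(u+.5)/5-.5,155+(v+.5)/5-.5,z)
cor=[T(*p,.018) for p in[(65,240),(680,172),(732,472),(105,545)]]
for i in range(4):print("corner",cor[i],np.linalg.norm(cor[i]-cor[i-1]))
bc=sum(cor)/4
a,b=T(154,447,.032),T(659,391,.032)
r=[T(*p,.053) for p in[(428,270),(603,250),(606,275),(432,293)]];rm=sum(r)/4
l=[T(*p,.053) for p in[(126,303),(302,283),(304,308),(130,328)]];lm=sum(l)/4
ang=lambda d:np.degrees(np.arctan2(d[1],d[0]))
print("track",a,b,np.linalg.norm(a-b),ang(a-b)-90,"cars",ang(lm-rm)-90,"edges",ang(cor[0]-cor[1])-90,ang(cor[3]-cor[2])-90,ang(cor[0]-cor[3]))
print("red",rm,"len",np.linalg.norm(r[0]-r[1]),"sc",S(386,322,.053),"blue",lm)
bt,hd=T(431,482,.104),T(418,408,.144)
print("btn",bt,S(198,104,.104),"head",hd,S(275,75,.144),np.linalg.norm((bt-hd)[:2]))
th=np.radians(ang(a-b)-90);X=np.array([np.cos(th),np.sin(th)]);Y=np.array([-X[1],X[0]])
for n,p in dict(red=rm,btn=bt,head=hd,trk=(a+b)/2,blue=lm).items():print(n,X@(p-bc)[:2],Y@(p-bc)[:2])
E
```

```text
corner [0.68488337 0.25875899 0.018     ] 0.23463820402417804
corner [ 0.7409291  -0.13377534  0.018     ] 0.39651522693151003
corner [ 0.5113039  -0.16723956  0.018     ] 0.2320508262602394
corner [0.45232049 0.22762074 0.018     ] 0.3992414031184468
track [0.52625381 0.19584057 0.032     ] [ 0.57136274 -0.11995778  0.032     ] 0.31900378446386624 8.129190572508435 cars 8.143591811308752 edges 8.125724554518186 8.495905049559127 7.6260772017648355
red [ 0.65785998 -0.03035039  0.053     ] len 0.10967339765758732 sc [ 0.6651315  -0.04206506  0.053     ] blue [0.63109775 0.15667066 0.053     ]
btn [0.49999719 0.01962341 0.104     ] [0.50084262 0.02230115 0.104     ] head [0.55016856 0.02639489 0.144     ] [0.5535132  0.02187332 0.144     ] 0.050626266053801335
red 0.049048212918069295 -0.08447612429737361
btn -0.10016174754240212 -0.012681789365711123
head -0.049536991998515106 -0.013072865665118656
trk -0.049250869209772306 -0.0014500325235084826
blue 0.0490007265136062 0.10445001882232875
```

The measurements agree: button to head is 50.6 mm, the track is 319 mm and the car 110 mm long, and board yaw is 8.1°. The carriage needs about −71 mm along board y. I'll grip the head and slide it.

```bash
cat >> h.py <<'E'
from scipy.spatial.transform import Rotation as Ro
th=np.radians(8.13);X=np.array([np.cos(th),np.sin(th),0]);Y=np.array([-X[1],X[0],0]);Z=np.array([0,0,1.])
def rot(p):
    best=None
    for s in(1,-1):
        M=np.column_stack([np.cross(s*Y,-Z),s*Y,-Z]);r=Ro.from_matrix(M).as_rotvec()
        q=bot.inverse_kinematics(p,r)
        if q is None: continue
        d=np.abs(np.array(q)-bot.current_joints()).max()
        if best is None or d<best[0]: best=(d,r)
    return best[1]
def st(m=""):
    print(m,bot.current_clock(),np.round(bot.current_ee_pos(),4),np.round(bot.current_contact_force(),1),round(bot.current_opening(),3),round(bot.current_grip_force(),1))
E
python3 - <<'E'
from h import *
hd=np.array([.5510,.0258,0])
p=hd+Z*.20;r=rot(p)
bot.goto(p,r);st("above")
bot.set_gripper(.7,20)
bot.line_to(hd+Z*.115);st("down")
bot.set_gripper(0.0,20);st("grip")
bot.line_to(hd+Z*.115-Y*.0714,max_speed=.06);st("slid")
for n in("scene","top"):
    c=bot.read_camera(n);cv2.imwrite(f"pics/{n}1.png",c["pixels"])
bot.set_gripper(.7,20);bot.line_to(hd+Z*.22-Y*.0714);st("up")
bot.line_to(hd+Z*.22-Y*.0714-X*.17,max_speed=.3)
c=bot.read_camera("top");cv2.imwrite("pics/top2.png",c["pixels"]);p=c["pixels"][120:235,170:300]
cv2.imwrite("pics/crop_t2.png",cv2.resize(p,None,fx=6,fy=5,interpolation=cv2.INTER_CUBIC));st()
E
```

```text
above 2.4083 [0.5511 0.025  0.2   ] [-0.9 -0.7 -0.5] 1.001 0.0
down 3.7 [0.5517 0.0257 0.1158] [ 0.3 -0.4  0.6] 0.697 0.0
grip 4.3333 [0.5511 0.0263 0.1153] [-0.   2.6  2.6] 0.3 20.0
slid 5.675 [ 0.5615 -0.0454  0.1153] [1.2 2.2 4.6] 0.302 20.0
up 7.3083 [ 0.5605 -0.0447  0.2189] [-0.  -0.1  0.1] 0.699 0.0
 8.075 [ 0.3936 -0.0689  0.2198] [ 1.  -0.  -0.7] 0.703 0.0
```

View pics/crop_t2.png

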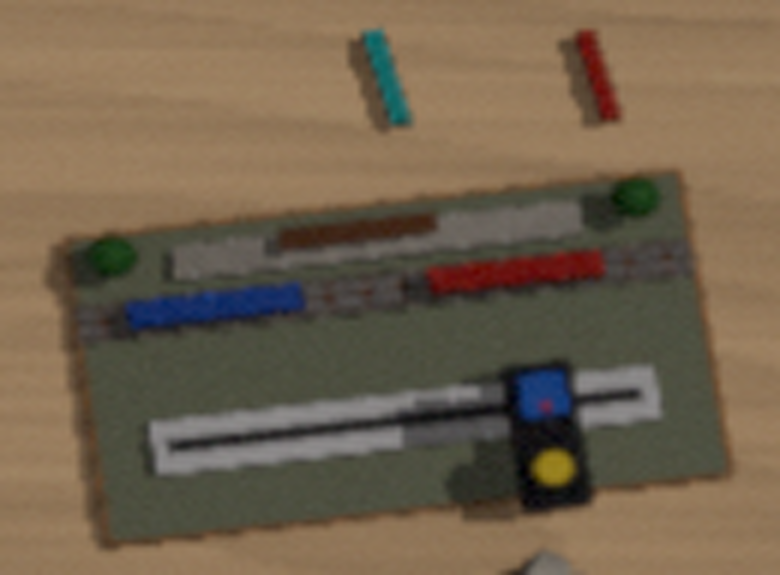

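The carriage now stands with its head top at crop (544,394) and the button at (553,468), roughly opposite the red car's centre at (517,272). I'll check the alignment with colour centroids.

```bash
cat > m.py <<'E'
from h import *
def cen(img,box,f):
    u0,v0,u1,v1=box;p=img[v0:v1,u0:u1].astype(float);w=np.clip(f(p[...,0],p[...,1],p[...,2]),0,None);w[w<.3*w.max()]=0
    v,u=np.mgrid[v0:v1,u0:u1];return (w*u).sum()/w.sum(),(w*v).sum()/w.sum()
E
python3 - <<'E'
from m import *
c=bot.read_camera("top");i=c["pixels"]
red=at(c,*cen(i,(236,165,275,182),lambda b,g,r:r-np.maximum(b,g)-30),.050)
blu=at(c,*cen(i,(188,174,223,189),lambda b,g,r:b-np.maximum(r,g)-30),.050)
hd=at(c,*cen(i,(252,190,270,206),lambda b,g,r:b-np.maximum(r,g)-20),.142)
bt=at(c,*cen(i,(253,205,270,222),lambda b,g,r:np.minimum(r,g)-b-40),.103)
print(red,blu,hd,bt)
d=(blu-red);print("carang",np.degrees(np.arctan2(d[1],d[0]))-90)
for n,p in(("hd",hd),("bt",bt)):print(n,X@(p-red),Y@(p-red))
s=bot.read_camera("scene")
p=s["pixels"][170:270,230:330];cv2.imwrite("pics/crop_s2.png",cv2.resize(p,None,fx=6,fy=6,interpolation=cv2.INTER_CUBIC))
for zz in(.025,.053):
  for q in [red+a*X*.01+b*Y*.055 for a in(-1,1) for b in(-1,1)]+[red]:
    q=q.copy();q[2]=zz;print((proj(s,q)-[230,170]+.5)*6-.5)
for q in [hd+a*X*.015+b*Y*.014 for a in(-1,1) for b in(-1,1)]:
    q=q.copy();q[2]=.144;print("h",(proj(s,q)-[230,170]+.5)*6-.5)
E
```

```text
[ 0.65891073 -0.03027084  0.05      ] [0.63145989 0.15725226 0.05      ] [ 0.56129235 -0.0458962   0.142     ] [ 0.51129982 -0.05300899  0.103     ]
carang 8.32817153201843
hd -0.09884702012970845 -0.0016631676810099933
bt -0.14934299849802316 -0.0016345502778696112
[280.02672461 388.76599042]
[358.85998429 250.58403814]
[320.41809564 400.41929083]
[397.05936558 260.87322919]
[340.31483914 322.90434861]
[282.28542532 343.57771439]
[361.99982357 206.43410454]
[323.26144796 355.17582954]
[400.71804828 216.65740524]
[343.32179092 278.1855628 ]
h [109.17398019  83.3738952 ]
h [133.31086913  51.2993923 ]
h [169.22750641  98.81324925]
h [192.51753835  66.23698253]
```

View pics/crop_s2.png

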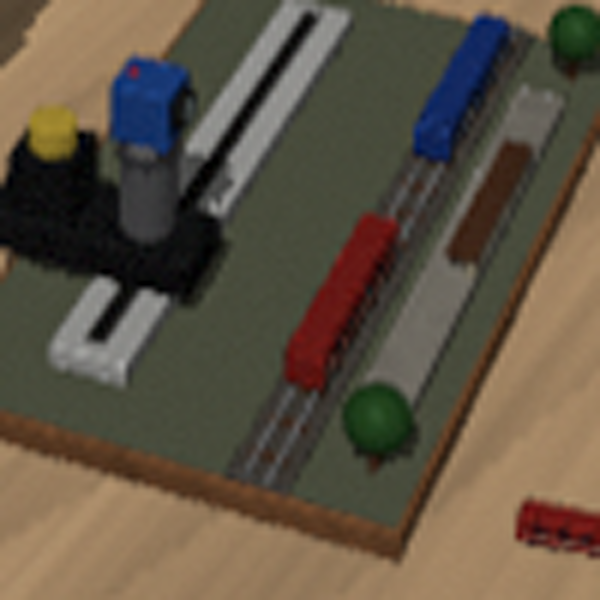

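The scene view agrees to within about one pixel. I'll run one silhouette check in both cameras to settle the remaining ~1.7 mm.

```bash
python3 - <<'E'
from m import *
from scipy.optimize import least_squares
def sil(c,m,half,z0,z1):
    b=np.array([m[0],m[1],0])
    q=np.float32([proj(c,b+a*X*half[0]+e*Y*half[1]+Z*z) for a in(-1,1) for e in(-1,1) for z in(z0,z1)])
    h=cv2.convexHull(q);M=cv2.moments(h);return np.array([M["m10"],M["m01"]])/M["m00"],M["m00"]
redf=lambda b,g,r:(r>1.7*np.maximum(b,g))&(r>35)
bluf=lambda b,g,r:(b>1.6*r)&(b>1.3*g)&(b>40)
C={n:bot.read_camera(n) for n in("top","scene")}
boxes={("top","red"):(236,164,275,182),("top","head"):(252,188,270,206),("scene","red"):(270,202,300,240),("scene","head"):(245,176,264,198),("top","blue"):(188,172,223,190),("scene","blue"):(296,170,318,199)}
P={("red"):((.01,.055),.030,.053,redf,(.659,-.030)),"head":((.015,.014),.112,.144,bluf,(.5613,-.0459)),"blue":((.01,.055),.030,.053,bluf,(.631,.157))}
for n,c in C.items():
    res={}
    for k,(half,z0,z1,f,g) in P.items():
        u0,v0,u1,v1=boxes[n,k];p=c["pixels"][v0:v1,u0:u1].astype(float);m=f(p[...,0],p[...,1],p[...,2]).astype(np.uint8)
        nn,lab,stt,ce=cv2.connectedComponentsWithStats(m);j=1+stt[1:,4].argmax()
        t=ce[j]+[u0,v0]
        s=least_squares(lambda x:sil(c,x,half,z0,z1)[0]-t,g,diff_step=1e-3).x
        res[k]=s;print(n,k,s,"area",stt[j,4],sil(c,s,half,z0,z1)[1])
    d=res["head"]-res["red"];print(n,"rel",X[:2]@d,Y[:2]@d)
E
```

```text
top red [ 0.65926553 -0.02923064] area 178 179.76894005562644
top head [ 0.56142918 -0.04601501] area 84 74.89106565341353
top blue [0.6321717  0.15825588] area 171 181.7513468855759
top rel -0.09922670833533145 -0.0027797096068821487
scene red [ 0.65934705 -0.03135101] area 242 288.27813687268645
scene head [ 0.56075996 -0.04768669] area 142 190.61564703448676
scene blue [0.63188132 0.15373482] area 171 215.81677123112604
scene rel -0.09990644645965352 -0.0022293493798834635
```

Both cameras put the carriage about 2 mm short on board y, so I'll nudge it +2 mm and then press the button.

```bash
cat > press.py <<'E'
from h import *
h0=np.array([.5613,-.0456,0]);h1=h0+Y*.002
bot.line_to(h0+Z*.20,max_speed=.3);bot.line_to(h0+Z*.115);bot.set_gripper(0.,20)
bot.line_to(h1+Z*.115,max_speed=.03);st("nudged")
bot.set_gripper(.7,20);bot.line_to(h1+Z*.2)
b=h1-X*.05
bot.line_to(b+Z*.2);bot.set_gripper(0.,20);bot.line_to(b+Z*.115);st("over")
f0=bot.current_contact_force()[2]
z=.108
while z>.092:
    bot.line_to(b+Z*z,max_speed=.03);f=bot.current_contact_force()[2]-f0
    print(round(z,4),np.round(bot.current_ee_pos(),4),round(f,1))
    if f>9: break
    z-=.001
bot.hold(.2);st("pressed")
bot.line_to(b+Z*.2);st("up")
E
python3 press.py
```

```text
nudged 10.6 [ 0.5613 -0.0443  0.1152] [ 0.6 -3.5  0.9] 0.302 20.0
over 14.2 [ 0.5121 -0.0509  0.1158] [0.4 0.1 0.2] 0.001 0.0
0.108 [ 0.5115 -0.0507  0.108 ] -0.2
0.107 [ 0.5115 -0.0507  0.107 ] 0.1
0.106 [ 0.5115 -0.0507  0.1059] -0.3
0.105 [ 0.5114 -0.0507  0.1049] -0.7
0.104 [ 0.5116 -0.0507  0.1041] 0.5
0.103 [ 0.5117 -0.0507  0.1031] 2.2
0.102 [ 0.5117 -0.0508  0.1021] 1.6
0.101 [ 0.5116 -0.0508  0.101 ] 1.2
0.1 [ 0.5116 -0.0508  0.0999] 0.9
0.099 [ 0.5116 -0.0507  0.0989] 1.6
0.098 [ 0.5116 -0.0507  0.0979] 2.0
0.097 [ 0.5116 -0.0507  0.0973] 5.7
0.096 [ 0.5117 -0.0507  0.0972] 10.8
pressed 17.7833 [ 0.5117 -0.0507  0.0972] [-4.   0.7 11.7] 0.007 5.8
up 18.625 [ 0.5107 -0.0504  0.1985] [ 0.4 -0.4 -0. ] 0.003 0.0
```

The button bottomed out at 97 mm. Next I'll grip the head and pull the mast up.

```bash
python3 - <<'E'
from h import *
h1=np.array([.5613,-.0440,0])
bot.set_gripper(.7,20);bot.line_to(h1+Z*.2);bot.line_to(h1+Z*.113);bot.set_gripper(0.,50);bot.hold(.2);st("grip")
z0=bot.current_ee_pos()[2];f0=bot.current_contact_force()[2]
for d in(.02,.045,.06,.08,.086):
    bot.line_to(h1+Z*(z0+d),max_speed=.04);st(d)
d=.087
while d<.1:
    bot.line_to(h1+Z*(z0+d),max_speed=.02);st(round(d,3))
    if bot.current_contact_force()[2]-f0<-22: break
    d+=.001
bot.hold(.5);st("held");print("rise",bot.current_ee_pos()[2]-z0)
for n in("scene","top"):
    c=bot.read_camera(n);cv2.imwrite(f"pics/{n}3.png",c["pixels"])
    if n=="scene":cv2.imwrite("pics/crop_s3.png",cv2.resize(c["pixels"][120:260,210:350],None,fx=4,fy=4,interpolation=cv2.INTER_CUBIC))
E
```

```text
grip 21.7083 [ 0.5615 -0.0442  0.1132] [ 0.  -2.3  1.3] 0.302 50.0
0.02 22.3667 [ 0.5613 -0.0441  0.1331] [ 2.2 -3.8 -5.5] 0.305 50.0
0.045 23.1417 [ 0.5612 -0.044   0.1581] [ 2.3 -3.4 -6.1] 0.299 50.0
0.06 23.6667 [ 0.5611 -0.0438  0.1725] [  4.3  -2.6 -11.3] 0.303 50.0
0.08 24.3167 [ 0.561  -0.0438  0.1926] [  3.8  -2.5 -12. ] 0.3 50.0
0.086 24.6167 [ 0.5611 -0.0438  0.1988] [  2.8  -1.4 -12.9] 0.299 50.0
0.087 24.8667 [ 0.5611 -0.0438  0.1999] [  3.6  -1.3 -13.6] 0.302 50.0
0.088 25.1167 [ 0.5611 -0.0438  0.2011] [  2.6  -0.5 -12.7] 0.302 50.0
0.089 25.3667 [ 0.5611 -0.0439  0.2021] [  3.1   0.1 -12. ] 0.296 50.0
0.09 25.6167 [ 0.5612 -0.0439  0.2032] [  1.8  -0.6 -12.5] 0.303 50.0
0.091 25.8667 [ 0.561  -0.0439  0.2035] [  3.1  -0.1 -16.6] 0.302 50.0
0.092 26.1167 [ 0.5609 -0.0439  0.2035] [  4.6  -0.7 -23.2] 0.303 50.0
held 26.6167 [ 0.5609 -0.0438  0.2035] [  5.4  -1.6 -22.5] 0.302 50.0
rise 0.09030038677916576
```

View pics/crop_s3.png

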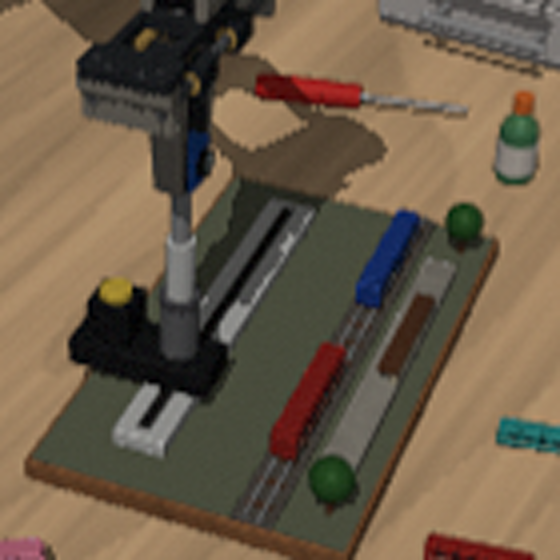

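The head is held at the second stop: it rose 90.3 mm with both tube sections visible at crop (180,210) and (180,265), and the force jumped to about 23 N. The button at (117,291) is down and the carriage is opposite the red car at (308,400). I'm handing it in.

```bash
python3 -c "
from h import *
st();print(bot.job_done())"
```

```text
26.7167 [ 0.5609 -0.0439  0.2035] [  5.6  -1.3 -22.8] 0.303 50.0
the job is handed in; nothing more can be done
None
```

I handed the job in at 26.7 s: the carriage is opposite the red railcar (by the last measurement plus a 2 mm correction), the release was then pressed fully down, and the mast is held at its second stop, 90 mm up.

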